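# Clear and hold open the cutlery box lid

### The arm

A 6-joint arm with a two-finger parallel gripper is mounted at the origin on the work surface. World frame = base frame: x ahead of the robot, y to its left, z up, the work surface at z = 0. Lengths are in mm, angles in degrees, forces in N, time in s.
With the tool pointing down it reaches from about 275 to 750 mm from the base axis. Payload 10.2 kg.
Tool frame: the origin (TCP) lies between the finger pads; the fingertips stand tips_ahead ahead of it and the grasp point (between the pads) lies 6 mm ahead of it (tips_ahead is the distance from the TCP to the fingertips, in mm); z points along the fingers, y is the line along which they close (so a half turn about z gives the same grasp; the last joint's range is limited). The gripper opens to 88 mm and grips with 3 to 60 N. Pads are 18 mm wide; open, the fingers measure 123 mm over their backs; the gripper's body (75 mm by 187 mm) begins 45 mm behind the grasp point.
Start: joints at [60.997, 17.928, 85.812, -0, 76.261, -12.8], TCP at [146.512, 504.148, 263.72] pointing down, gripper open.
Joint ranges: [-168.41, 168.41], [-55.51, 124.54], [10.69, 146.95], [-70.63, 250.63], [1, 178], [-165.06, 165.06]. Speed limits (degrees/s): [136.94, 136.94, 172.46, 180, 180, 180].

### API

Orientations are given as a 3x3 rotation matrix whose columns are the frame's x, y, z axes.
In Python, from cell import get_obs, get_image, close_job, tips_ahead gives the robot as it stands.
- The arm moves only by the tool move_arm, never from a script. Its argument "commands" is a list that holds one entry, the list of rows, each a list of 7 numbers: the shift along the tool's x, y, z in cm, then the turn, a rotation vector about the tool's x, y, z in rad, then the closure in counts, from 0 (fully open) to 255 (shut). In form: [[[tx, ty, tz, rx, ry, rz, fingers], ...]]. A call has 1 to 10 rows; each row shifts and turns the commanded pose from where the row before left it, along the tool's axes as they then stand; what a row does not reach is not made up. A row lasts 1/8 s, in which the tool goes at most 62.5 mm and 10.7 degrees, less where a joint would pass 70% of its speed; a pose out of reach is approached as far as the arm can. A call with a gripper value outside its range is refused whole. The fingers move at their own pace and stop on an object; "newtons" is the grip in N (left out, the last holds). Time passes only in rows, so rows that do not move let the fingers close. It gives the time, the measured TCP pose, the force, the opening and the grip force at its end, in the units of the state.
- get_obs(): the state, without advancing time (a new reading comes with each control period).
- get_image(name): name is "scene" or "top" or "wrist"; returns a dict with "img" (480x640x3 uint8, red, green, blue), "vfov" (degrees; the focal length in pixels is half the picture's height over the tangent of half this angle, whatever the lens; pixels are square), "cx", "cy" (the principal point, pixels), "T" (4x4, takes a point from camera to world coordinates). Camera axes: x right, y up, looking along -z (the intrinsics and any distortion apply to the point x, -y, -z); pixel columns grow to the right and rows downward; lengths in mm; the calibration is good to about 2 mm. A picture is of the moment at which its call begins. There is no depth.
- close_job(): hands the job in; it is judged then, once.
The state is a dict: "clock": time; "joint_positions": joint angles; "qvel": joint speeds; "joint_torque": joint torques, N m; "eef_pos": TCP position; "eef_rot": TCP orientation; "ft_force": force on the tool from outside, world axes, zero at the start; "moment": the same for the moment, N m; "grip_width": finger opening in mm; "grasp_force": force on a finger pad.
Only numpy, scipy, OpenCV 4.12 (cv2) and the standard library are available. Lean on these libraries where they do the work, as an engineer would, in place of code of your own. Each camera call takes 0.05 s, during which the arm holds its last target. There are 200 camera calls.

### The job

I need both hands free to refill the steel cutlery box. First, with its lid still shut, take the sauce jar off the lid and stand it upright in the steel tray, clear of the bottle; then raise the hinged lid to 60 degrees open and hold it there with the gripper, because it falls shut by itself: finish while still holding it steady. Keep the jar upright and do not disturb the bottle, the cup, the tub or the phone.

Things in the scene. Friction and masses are not known exactly. Their poses are not given: they have to be found in the camera images.
- cutlery_box: Fixed stainless steel box, 160 (x) x 260 (y) x 90 mm high, with a flat steel lid hinged along its far (+x) upper edge; chopsticks inside. Origin: centre of its underside; x points from the front (handle) side to the hinge side, y along the hinge, z up. Turned by up to 17 degrees either way. The shut lid's top lies 96 mm above the table.
- lid (a joint): Opening angle of the lid in radians: 0 shut, 1.047 = 60 degrees, stop at 1.9. The hinge runs along the box's y axis; opening lifts the front edge. The lid is a 164 x 264 x 6 mm plate of 0.25 to 0.5 kg with an almost frictionless hinge: released anywhere below about 85 degrees it falls shut.
- lid_bar (a point): Middle of the handle: a round bar, 12 mm thick, 110 mm long, parallel to the hinge, ahead of the lid's front edge, on a 12 mm arm at each end (98 mm free between). Shut, its centre is 93 mm above the table, with a free gap of 35 mm to the lid and box front. It turns with the lid, 205 mm from the hinge axis and 3 mm out of its plane: x towards the hinge, y along the bar, z out of the lid's top.
- lid_hinge (a point): Middle of the hinge axis, on the box's far upper edge, 80 mm in +x from the box's centre and 90 mm above the table; axes as the box's.
- jar: Closed amber glass sauce jar with a paper label and steel cap, 54 mm in diameter, 80 mm tall, 0.15 to 0.3 kg, loose, standing on the shut lid at the start. Origin: centre of its underside; z up its axis.
- tray: Fixed shallow stainless steel tray, 200 (x) x 260 (y) x 30 mm high, walls and floor 4 mm thick, open on top, turned by up to 17 degrees. Origin: centre of its underside; x and y along its sides. The bottle stands in its +y half, the rest is empty. Of tray and box, one is to the robot's left and one to its right.
- bottle: Small closed glass bottle, 52 mm in diameter, 110 mm tall, 0.3 kg, loose, standing in the tray's +y half. Leave alone. Origin: centre of its underside.
- cup: White ceramic cup, 90 mm across the rim, 85 mm tall, loose, on the table beyond the work. Leave alone. Origin: centre of its underside.
- tub: White plastic tub, closed, 100 mm in diameter, 60 mm tall, loose, on the table beyond the work. Leave alone. Origin: centre of its underside.
- phone: Black phone, 150 x 73 x 9 mm, lying flat on the table beyond the work, between the cup and the tub. Leave alone. Origin: centre of its underside.

How it is judged:
By the outcome, as a careful person would: the job done as asked, in the order asked, and still so for the second after the job is handed in, while the arm keeps its last pose, push and grip.
It also fails if it takes over 58 s, if anything falls off the work surface, if the arm or the gripper's body presses on something with over 40 N, if the wrist force passes 120 N, or if a joint passes its speed limit or range.

## Working session

There is one attempt and no reset: what is moved stays moved. The work goes in short steps, Python scripts to look and compute and a tool call to move; the robot and the scene stay as the last step left them, time stands still between calls to the robot, and variables do not carry over. Pictures are saved under pics/ and viewed, at most 10 in all, crops included, and the job is handed in when it is done.

Besides the shell and the picture viewer there is one more tool, called as name(argument=value, ...), one argument or row to a line, values as JSON. move_arm: Moves the arm, as the interface text tells. Its arguments: {"type":"object","properties":{"commands":{"type":"array"},"newtons":{"type":"number"}},"required":["commands"]}

```bash
mkdir -p pics; ls; python3 - <<'E'
from cell import *
import cv2,numpy as np
o=get_obs();print(o, tips_ahead)
for n in("scene","top"):
    d=get_image(n);cv2.imwrite(f"pics/{n}0.png",d["img"][:,:,::-1]);print(n,d["vfov"],d["cx"],d["cy"],np.round(d["T"],3).tolist(),[k for k in d])
E
```

```text
pics
{'clock': 0.0, 'joint_positions': array([ 6.09970797e+01,  1.79580594e+01,  8.58551087e+01,  3.67422986e-04,
        7.62608072e+01, -1.28012412e+01]), 'qvel': array([-0.01758123, -0.0011356 ,  0.03477254,  0.04730112,  0.00588199,
       -0.09632163]), 'joint_torque': array([ 1.15351948e-03, -4.02213871e+01, -2.52268302e+01,  6.94901613e-02,
        3.52935959e-02, -1.15573948e-04]), 'eef_pos': array([146.39626626, 503.94289845, 263.16619473]), 'eef_rot': array([[-9.60284990e-01,  2.79020319e-01, -6.31448934e-04],
       [ 2.79020880e-01,  9.60284375e-01, -1.12617943e-03],
       [ 2.92143601e-04, -1.25764064e-03, -9.99999166e-01]]), 'ft_force': array([-0.4033078 ,  0.60279873,  0.2807937 ]), 'moment': array([ 0.02763243, -0.03117107,  0.01237934]), 'grasp_force': 0.0, 'grip_width': 88.14354969255501} 25.0
scene 52.83706728076124 319.3002498665231 241.69134211656672 [[0.445, -0.534, 0.719, 1214.033], [0.896, 0.261, -0.36, -303.255], [0.005, 0.804, 0.595, 592.693], [0.0, 0.0, 0.0, 1.0]] ['img', 'vfov', 'cx', 'cy', 'T']
top 49.498680784777946 321.6442889834168 244.49632270944448 [[0.002, 0.997, -0.081, 516.667], [-1.0, 0.002, 0.001, 27.411], [0.001, 0.081, 0.997, 1123.532], [0.0, 0.0, 0.0, 1.0]] ['img', 'vfov', 'cx', 'cy', 'T']
```

View pics/top0.png

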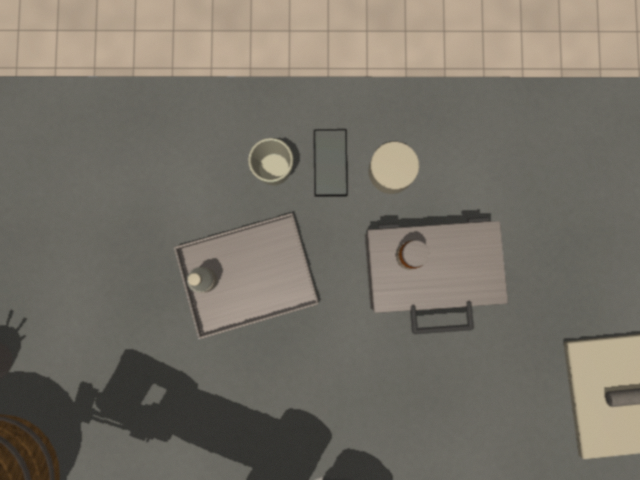

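View pics/scene0.png

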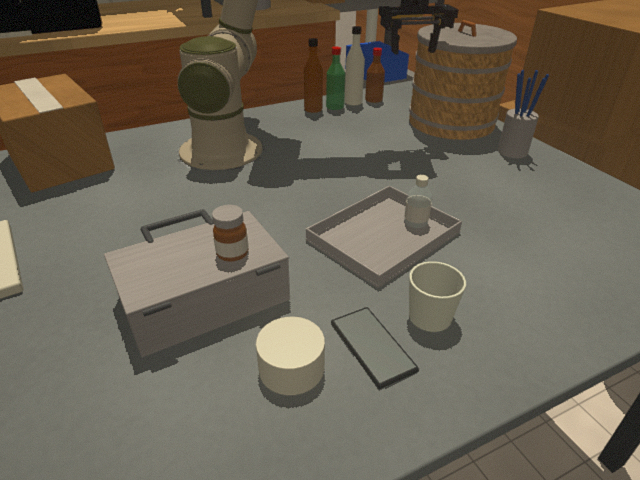

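The top view shows the tray on the left around (247,275) with the bottle at (200,280). The box is on the right around (437,265) with the jar near (415,255) and the handle bar at about (442,328). The cup, phone and tub lie beyond.

```bash
python3 - <<'E'
import cv2,numpy as np
t=cv2.imread("pics/top0.png");s=cv2.imread("pics/scene0.png")
a=cv2.resize(t[200:350,355:515],(800,750),interpolation=cv2.INTER_CUBIC)[0:600+100]
a=cv2.resize(t[205:345,355:515],(685,600),interpolation=cv2.INTER_CUBIC)
cv2.imwrite("pics/c1.png",cv2.resize(t[205:345,170:350],(771,600),interpolation=cv2.INTER_CUBIC))
cv2.imwrite("pics/c2.png",cv2.resize(t[205:345,355:515],(685,600),interpolation=cv2.INTER_CUBIC))
cv2.imwrite("pics/c3.png",cv2.resize(s[195:345,95:295],(800,600),interpolation=cv2.INTER_CUBIC))
E
```

```text
(no output)
```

View pics/c1.png

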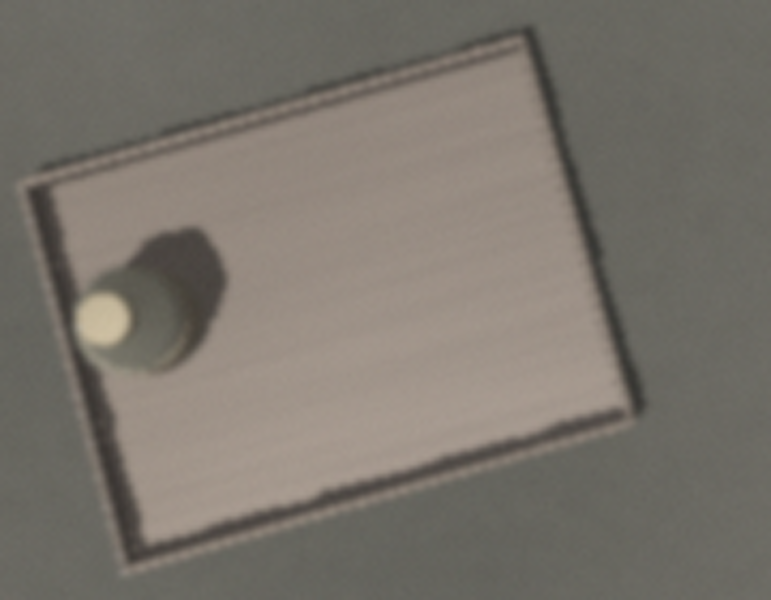

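View pics/c2.png

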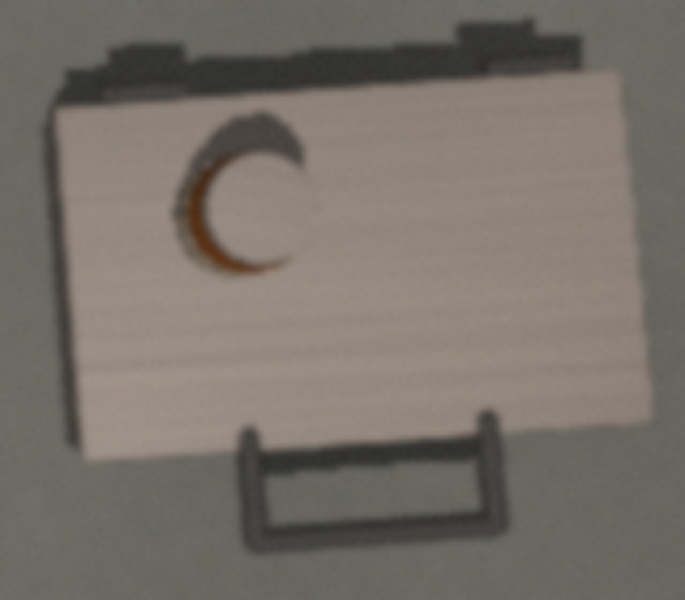

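View pics/c3.png

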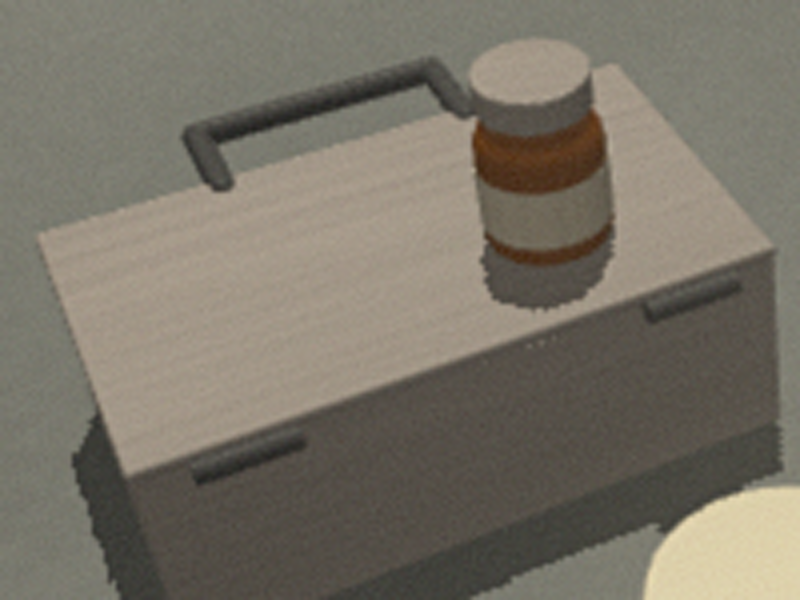

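The tray's rim corners and bottle (cap at crop (103,320), shoulder (140,320)) show clearly in the first crop. In the second, the lid corners, the bar (centre about (376,532)) and the jar cap (262,210) are clear. The third shows the jar upright on the lid, cap centre at crop (530,72).

```bash
cat > h.py <<'E'
import numpy as np
from cell import *
CAM={"scene":None,"top":None}
def cam(n):
    d=get_image(n);f=240/np.tan(np.radians(d["vfov"]/2));return d,f
def ray(d,px):
    f=240/np.tan(np.radians(d["vfov"]/2));T=np.array(d["T"])
    u,v=px;r=T[:3,:3]@np.array([(u-d["cx"])/f,-(v-d["cy"])/f,-1]);return T[:3,3],r
def at(d,px,z):
    o,r=ray(d,px);return o+r*(z-o[2])/r[2]
def proj(d,p):
    f=240/np.tan(np.radians(d["vfov"]/2));T=np.array(d["T"])
    q=T[:3,:3].T@(np.array(p)-T[:3,3]);return np.array([d["cx"]-f*q[0]/q[2],d["cy"]+f*q[1]/q[2]])
E
python3 - <<'E'
from h import *
t=get_image("top");s=get_image("scene")
c1=lambda x,y:(170+x/4.283-.4,205+y/4.286-.4)
c2=lambda x,y:(355+x/4.281-.4,205+y/4.286-.4)
c3=lambda x,y:(95+x/4-.4,195+y/4-.4)
def quad(P,n):
    P=np.array(P);print(n,"corners",P.round(1).tolist(),"c",P.mean(0).round(1),"sides",[round(float(np.linalg.norm(P[i]-P[i-1])),1) for i in range(4)],"ang",[round(float(np.degrees(np.arctan2(*(P[i]-P[i-1])[1::-1]))),1) for i in range(4)])
quad([at(t,c1(*p),30) for p in[(20,183),(532,30),(640,413),(125,572)]],"tray")
quad([at(t,c2(*p),96) for p in[(55,108),(620,72),(653,420),(85,460)]],"lid")
quad([at(s,c3(*p),96) for p in[(38,236),(130,474),(775,250),(615,66)]],"lid scene")
for p in[(257,538),(497,523)]:print("bar top",at(t,c2(*p),93).round(1))
for p in[(190,132),(433,66)]:print("bar scene",at(s,c3(*p),93).round(1))
print("jar top",at(t,c2(262,210),176).round(1),"scene",at(s,c3(530,72),176).round(1))
print("bottle cap",at(t,c1(103,320),110).round(1), "base edge", at(t,c1(155,375),34).round(1))
for n,px in dict(tub=(395,165),cup=(271,160)).items():print(n,at(t,px,{'tub':60,'cup':85}[n]).round(1))
E
```

```text
tray corners [[598.5, 337.1, 30.0], [674.8, 85.8, 30.0], [486.7, 32.0, 30.0], [409.6, 281.5, 30.0]] c [542.4 184.1  30. ] sides [196.9, 262.6, 195.7, 261.2] ang [16.4, -73.1, -164.0, 107.2]
lid corners [[629.1, -64.1, 96.0], [646.4, -326.5, 96.0], [486.0, -337.5, 96.0], [467.3, -77.0, 96.0]] c [ 557.2 -201.3   96. ] sides [162.3, 263.0, 160.8, 261.2] ang [4.6, -86.2, -176.1, 94.1]
lid scene corners [[485.8, -339.7, 96.0], [646.8, -327.4, 96.0], [629.4, -67.6, 96.0], [467.6, -79.6, 96.0]] c [ 557.4 -203.6   96. ] sides [260.8, 161.5, 260.4, 162.3] ang [-86.0, 4.4, 93.8, -175.8]
bar top [ 431.9 -155.8   93. ]
bar top [ 438.9 -265.9   93. ]
bar scene [ 431. -269.   93.]
bar scene [ 425.2 -155.8   93. ]
jar top [ 576.9 -144.9  176. ] scene [ 577.2 -147.2  176. ]
bottle cap [530.4 275.3 110. ] base edge [504.8 268.   34. ]
tub [ 768.4 -125.2   60. ]
cup [772.3 129.8  85. ]
```

move_arm(
  commands=[
    [[-2.5,-2.1,0,0,0,0,0],[-4.6,-3.9,0,0,0,0,0],[-4.6,-3.9,0,0,0,0,0],[-4.6,-3.9,0,0,0,0,0],[-4.6,-3.9,0,0,0,0,0],[-4.6,-3.9,0,0,0,0,0],[-4.6,-3.9,0,0,0,0,0],[-4.6,-3.9,0,0,0,0,0],[-4.6,-3.9,0,0,0,0,0],[-4.6,-3.9,0,0,0,0,0]],
  ],
  newtons=20,
)

```text
clock: 1.45
eef_pos: [465.0, 22.5, 263.8]
eef_rot: [[-0.96, 0.279, 0.0], [0.279, 0.96, 0.0], [-0.0, 0.0, -1.0]]
ft_force: [0.6, 0.0, -0.1]
grip_width: 87.8
grasp_force: 0.0
```

move_arm(
  commands=[
    [[-4.2,-3.5,0,0,0,0,0],[-4.2,-3.5,0,0,0,0,0],[-4.2,-3.5,1,0,0,0,0],[-2.1,-1.9,3,0,0,0,0],[-0.75,-0.66,2.3,0,0,0,0]],
  ],
)

```text
clock: 2.08
eef_pos: [576.4, -145.6, 198.9]
eef_rot: [[-0.96, 0.281, -0.001], [0.281, 0.96, 0.001], [0.001, 0.0, -1.0]]
ft_force: [0.4, 0.6, 0.3]
grip_width: 87.8
grasp_force: 0.0
```

```bash
python3 - <<'E'
from h import *
import cv2
o=get_obs();print(o["joint_positions"].round(2),o["eef_pos"].round(1))
d=get_image("wrist");im=d["img"][:,:,::-1].copy()
for z in(96,176):
    p=proj(d,[577,-146,z]);print(z,p)
    cv2.circle(im,tuple(int(v) for v in p),4,(0,0,255),1)
p=proj(d,o["eef_pos"]+[0,0,-6]);print(p)
cv2.imwrite("pics/w1.png",im)
E
```

```text
[-25.45  29.73  78.39  -0.    71.96 -99.16] [ 576.4 -145.6  198.9]
96 [315.47588735 253.9111812 ]
176 [314.63475964 316.29781218]
[314.97509242 336.24366862]
```

View pics/w1.png

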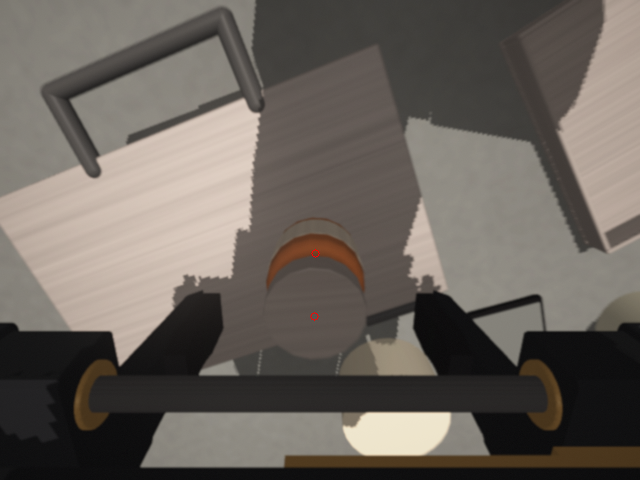

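The wrist view shows the jar cap centred at about (315,313), between fingers at x 220 and 415. That matches the projected point (315,316), so the alignment is good.

move_arm(
  commands=[
    [[0,0,3,0,0,0,0],[0,0,2,0,0,0,0],[0,0,0.7,0,0,0,0],[0,0,0,0,0,0,255],[0,0,0,0,0,0,255],[0,0,0,0,0,0,255],[0,0,0,0,0,0,255],[0,0,0,0,0,0,255]],
  ],
  newtons=25,
)

```text
clock: 3.12
eef_pos: [576.4, -144.3, 144.3]
eef_rot: [[-0.96, 0.279, 0.001], [0.279, 0.96, -0.001], [-0.001, -0.0, -1.0]]
ft_force: [-1.1, -1.4, 4.6]
grip_width: 53.1
grasp_force: 25.0
```

move_arm(
  commands=[
    [[0,0,-1,0,0,0,255],[0,0,-2.5,0,0,0,255],[0,0,-2.5,0,0,0,255],[0.7,1.8,0,0,0,0,255],[1.5,4,0,0,0,0,255],[2,5.5,0,0,0,0,255],[2,5.5,0,0,0,0,255],[1.5,4.5,0,0,0,0,255],[1.2,3.3,0,0,0,0,255],[0.8,1.7,0,0,0,0,255]],
  ],
)

```text
clock: 4.38
eef_pos: [555.2, 137.9, 202.6]
eef_rot: [[-0.961, 0.277, -0.002], [0.277, 0.961, 0.0], [0.002, -0.0, -1.0]]
ft_force: [0.6, 0.0, -2.2]
grip_width: 53.1
grasp_force: 25.0
```

```bash
python3 - <<'E'
from h import *
import cv2
o=get_obs();print(o["joint_positions"].round(2),o["eef_pos"].round(1),o["grip_width"],o["ft_force"].round(1))
d=get_image("scene");cv2.imwrite("pics/s1.png",cv2.resize(d["img"][:,:,::-1][60:300,260:560],(750,600)))
E
```

```text
[ 2.210e+00  2.682e+01  8.238e+01  2.000e-02  7.092e+01 -7.171e+01] [555.2 137.9 202.6] 53.10584623639376 [ 0.6  0.  -2.2]
```

View pics/s1.png

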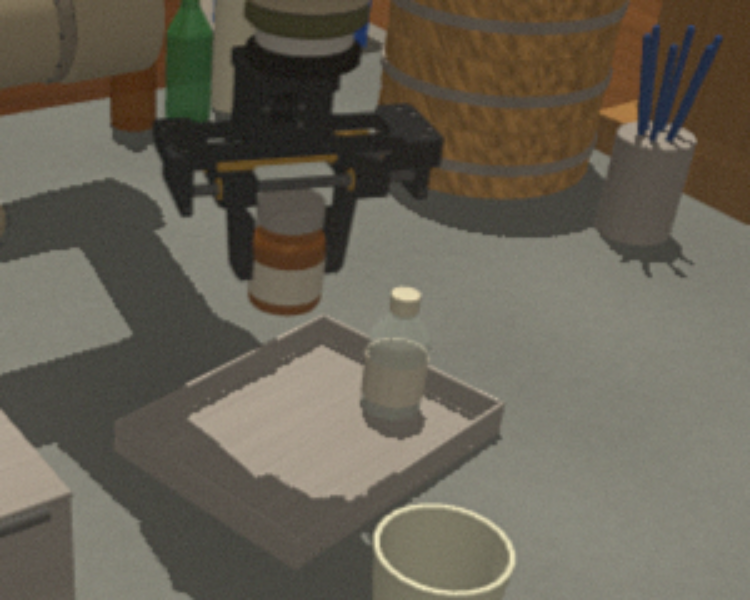

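The jar hangs upright in the fingers over the tray, and the bottle is untouched at its own end. Lowering now.

move_arm(
  commands=[
    [[0,0,3,0,0,0,255],[0,0,5,0,0,0,255],[0,0,4,0,0,0,255],[0,0,2,0,0,0,255],[0,0,0.7,0,0,0,255],[0,0,0.1,0,0,0,255],[0,0,0.1,0,0,0,255]],
  ],
)

```text
clock: 5.3
eef_pos: [556.9, 135.4, 55.6]
eef_rot: [[-0.96, 0.279, 0.002], [0.279, 0.96, 0.0], [-0.002, 0.0, -1.0]]
ft_force: [-1.4, 0.3, -1.5]
grip_width: 53.3
grasp_force: 25.0
```

move_arm(
  commands=[
    [[0,0,0.15,0,0,0,255],[0,0,0.1,0,0,0,255],[0,0,0.05,0,0,0,255]],
  ],
)

```text
clock: 5.68
eef_pos: [556.6, 135.6, 52.3]
eef_rot: [[-0.96, 0.279, 0.001], [0.279, 0.96, -0.0], [-0.001, 0.0, -1.0]]
ft_force: [-2.8, -0.3, 7.0]
grip_width: 53.0
grasp_force: 25.0
```

move_arm(
  commands=[
    [[0,0,0,0,0,0,200],[0,0,0,0,0,0,0],[0,0,0,0,0,0,0],[0,0,0,0,0,0,0],[0,0,0,0,0,0,0],[0,0,-2,0,0,0,0],[0,0,-5,0,0,0,0],[0,0,-6,0,0,0,0],[0,0,-6,0,0,0,0],[0,0,-3,0,0,0,0]],
  ],
)

```text
clock: 6.92
eef_pos: [556.8, 135.6, 275.2]
eef_rot: [[-0.96, 0.279, 0.005], [0.279, 0.96, 0.0], [-0.004, 0.001, -1.0]]
ft_force: [0.4, -1.1, -0.6]
grip_width: 88.1
grasp_force: 0.0
```

```bash
python3 - <<'E'
from h import *
import cv2
o=get_obs();print(o["joint_positions"].round(3),o["eef_pos"].round(2))
d=get_image("scene");cv2.imwrite("pics/s2.png",cv2.resize(d["img"][:,:,::-1][140:300,260:500],(750,500)))
E
```

```text
[ 1.9770e+00  2.3495e+01  7.6249e+01  1.0000e-03  7.9997e+01 -7.1825e+01] [556.8  135.59 275.23]
```

View pics/s2.png

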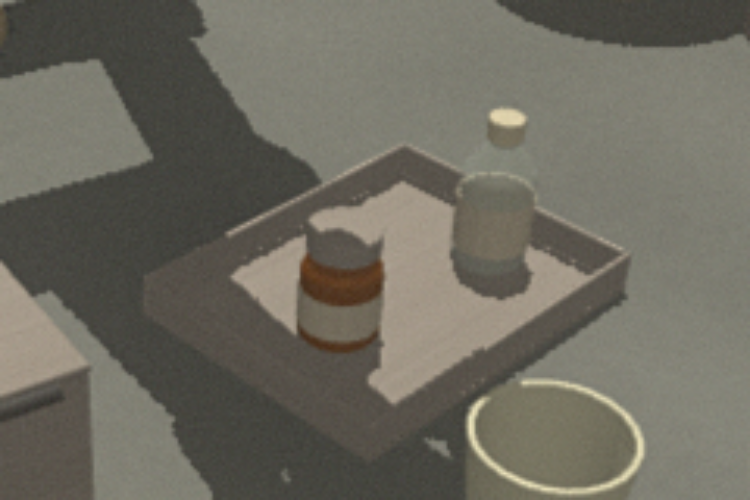

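The jar stands upright near the tray's empty half at crop (340,290), clear of the bottle at (490,230). Next I move to the lid handle.

move_arm(
  commands=[
    [[0.6,-2.5,0,0,0,0,0],[1.1,-5.0,0,0,0,0,0],[1.2,-5.5,0,0,0,0,0],[1.2,-5.5,0,0,0,0,0],[1.2,-5.5,0,0,0,0,0],[1.2,-5.5,0,0,0,0,0],[1.2,-5.5,0,0,0,0,0],[1.0,-4.1,0,0,0,0,0],[0,0,0,0,0,0.14,0],[0,0,0,0,0,0.18,0]],
  ],
)

```text
clock: 8.22
eef_pos: [363.4, -216.0, 271.2]
eef_rot: [[-0.82, 0.573, -0.0], [0.573, 0.82, 0.001], [0.001, 0.0, -1.0]]
ft_force: [0.7, 0.5, -0.5]
grip_width: 87.8
grasp_force: 0.0
```

move_arm(
  commands=[
    [[0,0,0,0,0,0.18,100],[0,0,0,0,0,0.18,100],[0,0,0,0,0,0.18,100],[0,0,0,0,0,0.18,100],[0,0,0,0,0,0.18,100],[0,0,0,-0.175,0,0,100],[0,0,0,-0.175,0,0,100],[0,0,0,-0.175,0,0,100],[0,0,0,-0.175,0,0,100]],
  ],
)

```text
clock: 9.35
eef_pos: [363.6, -215.7, 271.7]
eef_rot: [[-0.067, 0.76, 0.647], [0.998, 0.052, 0.042], [-0.002, 0.648, -0.761]]
ft_force: [-0.3, 0.1, -0.5]
grip_width: 54.0
grasp_force: 0.0
```

```bash
python3 - <<'E'
from h import *
o=get_obs();print(o["joint_positions"].round(2),o["eef_pos"].round(1));R=o["eef_rot"];print(R.round(3))
from scipy.spatial.transform import Rotation as Q
a=np.radians(3.9);f=np.radians(50);xb=np.array([np.cos(a),np.sin(a),0]);up=np.array([0,0,1.])
z=np.cos(f)*xb-np.sin(f)*up;y=np.sin(f)*xb+np.cos(f)*up;G=np.c_[np.cross(y,z),y,z]
print("rotvec",Q.from_matrix(R.T@G).as_rotvec().round(3))
B=np.array([432.3,-211.4,93]);T=B-6*z-100*z
print("shift cm",(R.T@(T-o["eef_pos"])/10).round(2),T.round(1))
E
```

```text
[-67.44  -7.39 121.04  45.01  60.18 -92.44] [ 363.6 -215.7  271.7]
[[-0.067  0.76   0.647]
 [ 0.998  0.052  0.042]
 [-0.002  0.648 -0.761]]
rotvec [0.007 0.002 0.   ]
shift cm [-0.02 -6.27  7.47] [ 364.3 -216.   174.2]
```

move_arm(
  commands=[
    [[0,-3,3.5,0,0,0,160],[0,-3.3,4,0,0,0,160],[0,0,3,0,0,0,160],[0,0,0,0,0,0,160]],
  ],
)

```text
clock: 9.85
eef_pos: [383.1, -213.4, 149.4]
eef_rot: [[-0.069, 0.764, 0.641], [0.998, 0.05, 0.047], [0.004, 0.643, -0.766]]
ft_force: [-0.1, -0.0, 0.4]
grip_width: 32.4
grasp_force: 0.0
```

```bash
python3 - <<'E'
from h import *
import cv2
o=get_obs();print(o["joint_positions"].round(2),o["eef_pos"].round(1),o["grip_width"]);R=o["eef_rot"];print(R.round(3).tolist())
d=get_image("wrist");im=d["img"][:,:,::-1].copy()
xb=np.array([np.cos(.068),np.sin(.068),0]);yb=np.array([-xb[1],xb[0],0]);B=np.array([432.3,-211.4,93])
for k in(-55,0,55):
    p=proj(d,B+k*yb);print(p.round(1));cv2.circle(im,tuple(int(v) for v in p),4,(0,0,255),1)
p=proj(d,o["eef_pos"]+R[:,2]*76);cv2.circle(im,tuple(int(v) for v in p),4,(0,255,0),1)
cv2.imwrite("pics/w2.png",im)
E
```

```text
[ -63.73    8.16  128.43   59.49   43.75 -112.59] [ 383.1 -213.4  149.4] 32.43894587177446
[[-0.069, 0.764, 0.641], [0.998, 0.05, 0.047], [0.004, 0.643, -0.766]]
[321.  352.4]
[321. 273.]
[321.1 179.6]
```

View pics/w2.png

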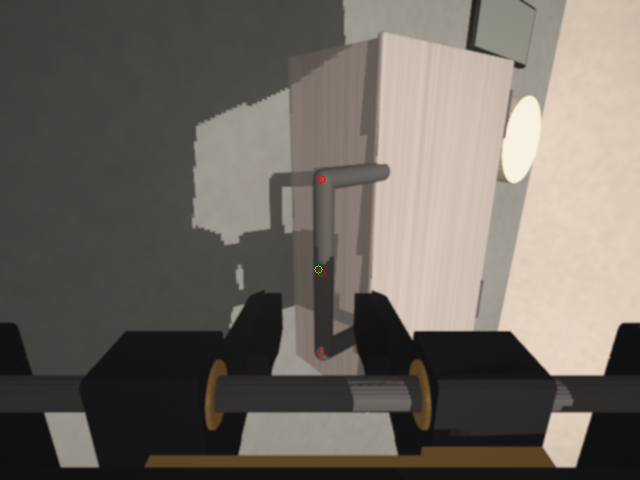

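The bar runs vertically at x≈323, from (321,178) to (323,352). It matches the predicted points and lies midway between the fingers, so I advance and grip.

move_arm(
  commands=[
    [[0,0,3,0,0,0,160],[0,0,2.5,0,0,0,160],[0,0,1.4,0,0,0,160],[0,0,0,0,0,0,255],[0,0,0,0,0,0,255],[0,0,0,0,0,0,255],[0,0,0,0,0,0,255]],
  ],
  newtons=30,
)

```text
clock: 10.78
eef_pos: [428.4, -211.8, 100.1]
eef_rot: [[-0.068, 0.76, 0.646], [0.998, 0.053, 0.043], [-0.001, 0.648, -0.762]]
ft_force: [8.2, 2.8, 4.9]
grip_width: 10.9
grasp_force: 29.9
```

```bash
cat > plan.py <<'E'
from h import *
from scipy.spatial.transform import Rotation as Q
o=get_obs();p0=o["eef_pos"];R0=o["eef_rot"]
print(o["joint_positions"].round(2),p0.round(1),R0[:,2].round(3),o["ft_force"].round(1),o["grip_width"])
a=np.radians(3.9);xb=np.array([np.cos(a),np.sin(a),0]);yb=np.array([-xb[1],xb[0],0]);up=np.array([0,0,1.])
H=np.array([557.3,-202.5,90])+80*xb
def bar(t): return H-xb*(205*np.cos(t)-3*np.sin(t))+up*(205*np.sin(t)+3*np.cos(t))
def pose(t,f):  # f = tool pitch below horizontal
    z=np.cos(f)*xb-np.sin(f)*up;y=np.sin(f)*xb+np.cos(f)*up
    return bar(t)-6*z,np.c_[np.cross(y,z),y,z]
g=p0+6*R0[:,2]-H
print("bar est. now",(p0+6*R0[:,2]).round(1),"model",bar(0).round(1),"angle",np.degrees(np.arctan2(g[2],-g@xb)-np.arctan2(3,205)).round(2),"r",np.hypot(g[2],g@xb).round(1))
E
python3 - <<'E'
from plan import *
N=30
P,R=pose(0,np.radians(50))
s=np.linspace(0,1,N+1)[1:]
for u in s:
    P2,R2=pose(np.radians(60*u),np.radians(50+40*u))
    print((R.T@(P2-P)/10).round(2),Q.from_matrix(R.T@R2).as_rotvec().round(3));P,R=P2,R2
E
```

```text
[ -56.72   18.95  125.62   72.07   36.35 -121.71] [ 428.4 -211.8  100.1] [ 0.646  0.043 -0.762] [8.2 2.8 4.9] 10.94180019948966
bar est. now [ 432.3 -211.5   95.5] model [ 432.6 -211.    93. ] angle 0.69 r 205.4
[ 0.    0.49 -0.53] [ 0.023 -0.    -0.   ]
[-0.    0.5  -0.53] [0.023 0.    0.   ]
[ 0.    0.5  -0.52] [0.023 0.    0.   ]
[-0.    0.51 -0.52] [ 0.023 -0.     0.   ]
[ 0.    0.52 -0.51] [ 0.023  0.    -0.   ]
[-0.    0.52 -0.5 ] [ 0.023 -0.    -0.   ]
[ 0.    0.53 -0.5 ] [ 0.023 -0.     0.   ]
[ 0.    0.53 -0.49] [ 0.023 -0.    -0.   ]
[-0.    0.54 -0.49] [0.023 0.    0.   ]
[-0.    0.54 -0.48] [0.023 0.    0.   ]
[ 0.    0.55 -0.47] [ 0.023  0.    -0.   ]
[-0.    0.56 -0.47] [0.023 0.    0.   ]
[ 0.    0.56 -0.46] [ 0.023 -0.    -0.   ]
[-0.    0.57 -0.45] [0.023 0.    0.   ]
[ 0.    0.57 -0.45] [0.023 0.    0.   ]
[ 0.    0.58 -0.44] [ 0.023 -0.     0.   ]
[-0.    0.58 -0.44] [ 0.023  0.    -0.   ]
[ 0.    0.59 -0.43] [ 0.023 -0.     0.   ]
[ 0.    0.59 -0.42] [ 0.023 -0.    -0.   ]
[-0.    0.6  -0.42] [0.023 0.    0.   ]
[ 0.    0.6  -0.41] [ 0.023 -0.    -0.   ]
[ 0.    0.61 -0.4 ] [ 0.023 -0.     0.   ]
[-0.    0.61 -0.39] [ 0.023  0.    -0.   ]
[ 0.    0.62 -0.39] [ 0.023  0.    -0.   ]
[-0.    0.62 -0.38] [ 0.023 -0.     0.   ]
[ 0.    0.62 -0.37] [0.023 0.    0.   ]
[ 0.    0.63 -0.37] [ 0.023  0.    -0.   ]
[-0.    0.63 -0.36] [ 0.023 -0.     0.   ]
[ 0.    0.64 -0.35] [0.023 0.    0.   ]
[-0.    0.64 -0.34] [ 0.023 -0.    -0.   ]
```

move_arm(
  commands=[
    [[0,0.49,-0.53,0.023,0,0,255],[0,0.5,-0.53,0.023,0,0,255],[0,0.5,-0.52,0.023,0,0,255],[0,0.51,-0.52,0.023,0,0,255],[0,0.52,-0.51,0.023,0,0,255]],
  ],
)

```text
clock: 11.4
eef_pos: [432.6, -211.5, 135.9]
eef_rot: [[-0.067, 0.83, 0.553], [0.998, 0.057, 0.036], [-0.001, 0.554, -0.832]]
ft_force: [22.1, 1.3, -6.5]
grip_width: 10.7
grasp_force: 29.8
```

```bash
python3 -c "import plan"
```

```text
[-53.22  13.79 120.65  50.51  37.01 -96.23] [ 432.6 -211.5  135.9] [ 0.553  0.036 -0.832] [22.1  1.3 -6.5] 10.737182638852417
bar est. now [ 435.9 -211.3  130.9] model [ 432.6 -211.    93. ] angle 10.62 r 205.8
```

move_arm(
  commands=[
    [[0,0.62,-0.42,0.023,0,0,255],[0,0.58,-0.45,0.023,0,0,255],[0,0.53,-0.49,0.023,0,0,255],[0,0.54,-0.49,0.023,0,0,255],[0,0.54,-0.48,0.023,0,0,255]],
  ],
)

```text
clock: 12.02
eef_pos: [442.6, -210.7, 169.0]
eef_rot: [[-0.067, 0.891, 0.45], [0.998, 0.061, 0.029], [-0.001, 0.451, -0.893]]
ft_force: [-3.7, -1.6, -1.7]
grip_width: 11.0
grasp_force: 30.1
```

```bash
python3 -c "
from plan import *
print(o['moment'])"
```

```text
[-49.06  11.58 114.05  32.34  42.12 -74.91] [ 442.6 -210.7  169. ] [ 0.45   0.029 -0.893] [-3.7 -1.6 -1.7] 11.010677726492139
bar est. now [ 445.3 -210.6  163.7] model [ 432.6 -211.    93. ] angle 20.13 r 205.9
[-0.4136272   1.12810319 -0.10269392]
```

Forces are small and the lid is at 20°. Continuing.

move_arm(
  commands=[
    [[0,0.55,-0.47,0.023,0,0,255],[0,0.56,-0.47,0.023,0,0,255],[0,0.56,-0.46,0.023,0,0,255],[0,0.57,-0.45,0.023,0,0,255],[0,0.57,-0.45,0.023,0,0,255]],
  ],
)

```text
clock: 12.65
eef_pos: [458.4, -209.6, 201.6]
eef_rot: [[-0.067, 0.937, 0.344], [0.998, 0.064, 0.022], [-0.001, 0.344, -0.939]]
ft_force: [-6.8, -1.6, 1.3]
grip_width: 10.7
grasp_force: 30.1
```

```bash
python3 -c "
from plan import *
print(o['moment'])"
```

```text
[-44.73  11.7  106.15  19.6   50.15 -59.66] [ 458.4 -209.6  201.6] [ 0.344  0.022 -0.939] [-6.8 -1.6  1.3] 10.654452486695245
bar est. now [ 460.5 -209.5  196. ] model [ 432.6 -211.    93. ] angle 30.06 r 206.4
[-0.29016583  1.43614759 -0.13103026]
```

move_arm(
  commands=[
    [[0,0.58,-0.44,0.023,0,0,255],[0,0.58,-0.44,0.023,0,0,255],[0,0.59,-0.43,0.023,0,0,255],[0,0.59,-0.42,0.023,0,0,255],[0,0.6,-0.42,0.023,0,0,255]],
  ],
)

```text
clock: 13.28
eef_pos: [479.7, -208.2, 231.3]
eef_rot: [[-0.067, 0.97, 0.234], [0.998, 0.065, 0.015], [-0.001, 0.234, -0.972]]
ft_force: [-7.8, -0.3, 3.1]
grip_width: 10.8
grasp_force: 30.0
```

```bash
python3 -c "
from plan import *
print(o['moment'])"
```

```text
[-40.42  13.94  97.13  10.87  59.57 -49.02] [ 479.7 -208.2  231.3] [ 0.234  0.015 -0.972] [-7.8 -0.3  3.1] 10.773086194733487
bar est. now [ 481.1 -208.1  225.5] model [ 432.6 -211.    93. ] angle 40.06 r 207.0
[-0.10529094  1.4509205   0.03355232]
```

move_arm(
  commands=[
    [[0,0.58,-0.43,0.023,0,0,255],[0,0.59,-0.42,0.023,0,0,255],[0,0.61,-0.39,0.023,0,0,255],[0,0.62,-0.39,0.023,0,0,255],[0,0.62,-0.38,0.023,0,0,255]],
  ],
)

```text
clock: 13.9
eef_pos: [505.9, -206.4, 257.1]
eef_rot: [[-0.067, 0.99, 0.122], [0.998, 0.066, 0.007], [-0.001, 0.122, -0.993]]
ft_force: [-5.7, 0.2, 4.1]
grip_width: 10.8
grasp_force: 30.0
```

move_arm(
  commands=[
    [[0,0.62,-0.37,0.023,0,0,255],[0,0.63,-0.37,0.023,0,0,255],[0,0.63,-0.36,0.023,0,0,255],[0,0.64,-0.35,0.023,0,0,255],[0,0.64,-0.34,0.023,0,0,255],[0,0,0,0,0,0,255],[0,0,0,0,0,0,255]],
  ],
)

```text
clock: 14.78
eef_pos: [536.1, -204.3, 277.6]
eef_rot: [[-0.067, 0.998, 0.009], [0.998, 0.067, -0.001], [-0.001, 0.009, -1.0]]
ft_force: [-5.3, 0.6, 4.9]
grip_width: 10.8
grasp_force: 30.0
```

```bash
python3 - <<'E'
from plan import *
import cv2
print(o['moment'])
d=get_image("scene");cv2.imwrite("pics/s3.png",d["img"][:,:,::-1])
for t in (56,58,60,62):
    th=np.radians(t);n=up*np.cos(th)+xb*np.sin(th);l=-xb*np.cos(th)+up*np.sin(th)
    print(t,[proj(d,H+162*l+6*n+k*132*yb).round(1).tolist() for k in(-1,1)],[proj(d,bar(th)+k*55*yb).round(1).tolist() for k in(-1,1)])
E
```

```text
[-32.66  23.36  76.1    0.25  80.07 -36.53] [ 536.1 -204.3  277.6] [ 0.009 -0.001 -1.   ] [-5.3  0.6  4.9] 10.763599738396886
bar est. now [ 536.1 -204.3  271.6] model [ 432.6 -211.    93. ] angle 60.02 r 207.9
[-3.64546359e-02  1.07356032e+00 -1.03700228e-03]
56 [[90.2, 207.8], [262.3, 164.2]] [[136.3, 165.5], [208.4, 149.1]]
58 [[90.2, 207.7], [263.4, 163.8]] [[136.7, 164.9], [209.4, 148.3]]
60 [[90.3, 207.7], [264.6, 163.5]] [[137.2, 164.4], [210.5, 147.7]]
62 [[90.4, 207.8], [265.9, 163.3]] [[137.8, 164.0], [211.7, 147.2]]
```

View pics/s3.png

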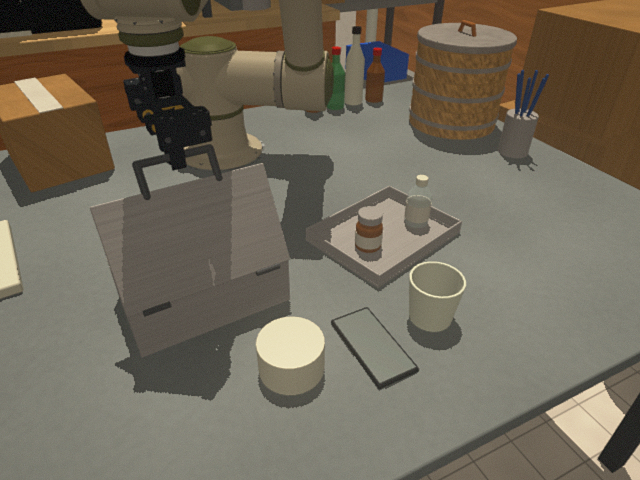

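The final view shows the lid raised with the bar held at about (178,158), and the jar upright in the tray at (370,230). The bottle, cup, tub and phone have not moved. The computed lid angle is 60.0°, steady with small forces, so I'm handing the job in.

```bash
python3 -c "
from cell import *
print(close_job())"
```

```text
the job is handed in; nothing more can be done
None
```

The sauce jar is standing upright in the steel tray, clear of the bottle, and the gripper is holding the lid open at about 60° (60.0° by my estimate, good to about 1°); the bottle, cup, tub and phone were left alone, and the job was handed in at about 15 s on the robot's clock.

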